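Draw a filter slider from its slot and park it on two studs

TASK

Take the filter slider by its upright tab and draw it straight out of the slot in the optics housing, keeping it level and not forcing it, so that it does not bind. Carry it level to the low parking stand, feel for the two studs with its two holes, and gently lower it over both, still holding it, until it lies flat on the stand; only then let go. Leave the other things on the bench where they are.

Things in the scene. Friction and masses are not known exactly. Their poses are not given: they have to be found in the camera images.
- optics_housing: Grey block, black back plate, short round black lens port on top (to 91 mm), fixed to the bench, turned at random: 102 mm long (x), 80 mm wide (y; thin feet 102 mm), 77 mm high. Origin at bench level, mid-way along the slotted part, which reaches from x = -45 to +45 mm (back plate to +57 mm).
- slot_mouth (a point): Centre of the slot's opening in the housing's front face, 45 mm along the housing's -x from its origin and 50 mm above the bench; axes as the housing's. The slot runs level along x, 42 mm wide (y) and 10 mm high, closed 90 mm inside; only this end is open. The slider comes out along -x.
- slider_plate (a point): Centre, half-way up, of the slider's aluminium plate, 100 mm (x) by 40 (y) by 8 (z), 1 mm clear of the slot all round; two glass filters near its middle; through holes of 10.5 mm diameter at x = -38 and +38 mm, y = 0. Loose, 0.08 to 0.17 kg. Axes as the housing's at the start, then sticking out 12 to 27 mm; clear of the slot when this point is over 50 mm in front of the mouth.
- slider_tab (a point): Centre of the slider's upright grip tab, an aluminium block 30 mm (x) by 12 mm (y) by 38 mm (z) with fine grooves on its sides, to be pinched across y. It lies 69 mm along -x from the plate's centre and 15 mm above it; its underside is level with the plate's, its top 30 mm above the plate's top. Axes as the plate's.
- stand_bed (a point): Centre of the flat top face of the fixed parking stand: white block 92 mm (x) by 44 mm (y), top 30 mm above the bench, on a dark foot 120 x 70 x 8 mm. Two upright studs, 7.5 mm thick, 14 mm high, the last 4 mm tapered, at x = -38 and +38 mm, y = 0. Parked, the plate's centre is 4 mm above this point, its x along the stand's x, tab at either end, hanging free past the block.
- timer: Bystander: white bench timer 60 x 64 x 19 mm; origin at the centre of its underside.
- marker_blue: Bystander: marker pen lying on the bench, 137 x 11 x 12 mm; origin at the centre of its underside.
- label_tape: Bystander: roll of tape lying flat, 68 mm across, 19 mm high; origin at the centre of its underside.
- forceps: Bystander: steel forceps lying on the bench, 128 x 16 x 9 mm; origin at the centre of its underside.
- cap_loose: Bystander: screw cap, 22 mm across, 14 mm high; origin at the centre of its underside.
Not all that is in view belongs to the job. What is shaped like the part that bears slider_plate but yellow is not meant.

How it is judged (in metres and radians):
On the way, in this order (a step that is already met when the one before it is completed fails the run):
1. the slider is clear of the slot, level (x of slider_plate in the frame of optics_housing below -0.096 m and angle between slider_plate's own z axis and vertical below 0.12 rad), for 0.1 s.
2. the slider is lowered over both studs while still held (horizontal distance between slider_plate and stand_bed below 0.004 m and z of slider_plate in the frame of stand_bed below 0.012 m and angle between the x axis of slider_plate and the x axis of stand_bed, either way round below 0.08 rad and contact force between the fingers and slider above 1 N), for 0.05 s.
At the end, for the whole second after the job is handed in: The slider lies flat on the parking stand with both holes over the studs, either way round: plate centre within 3 mm of the bed's centre in plan, within 2 mm of its seated height, turned no more than 0.06 rad from the stand and tilted no more than 0.04 rad, released and still (horizontal distance between slider_plate and stand_bed below 0.003 m and z of slider_plate in the frame of stand_bed between 0.002 and 0.006 m and angle between the x axis of slider_plate and the x axis of stand_bed, either way round below 0.06 rad and angle between slider_plate's own z axis and vertical below 0.04 rad); the robot touches nothing.
It fails at once if the slider is tilted more than 20 degrees (angle between slider_plate's own z axis and vertical above 0.35 rad).
It fails at once if the slider is forced in its slot: more than 50 N against the housing (contact force between slider and optics_housing above 50 N).
It fails at once if the slider is pushed against the stand with more than 50 N (contact force between slider and parking_stand above 50 N).
It fails at once if the timer, marker, tape roll, forceps or screw cap is moved more than 3 cm (distance of any of timer, marker_blue, label_tape, forceps, cap_loose from where it was at the start of the episode above 0.03 m).
It also fails if it takes over 54 s, if anything falls off the work surface, if the arm or the gripper's body presses on something with over 40 N, if the wrist force passes 120 N, or if a joint passes its speed limit or range.

ROBOT

A 6-joint arm with a two-finger parallel gripper is mounted at the origin on a cart in front of the work surface, level with it; the furniture and walls round the work are solid. World frame = base frame: x ahead of the robot, y to its left, z up, the work surface at z = 0. Lengths are in m, angles in degrees, forces in N, time in s.
With the tool pointing down it reaches from about 0.3 to 0.75 m from the base axis. Payload 8.5 kg.
Tool frame: the origin (TCP) lies between the finger pads; the fingertips stand env.finger_overhang ahead of it and the grasp point (between the pads) lies 2 mm behind it (env.finger_overhang is the distance from the TCP to the fingertips, in m); z points along the fingers, y is the line along which they close (so a half turn about z gives the same grasp; the last joint's range is limited). The gripper opens to 85 mm and grips with 20 to 120 N. Pads are 22 mm wide; open, the fingers measure 114 mm over their backs; the gripper's body (76 mm by 85 mm) begins 54 mm behind the grasp point. The pads swing forward as they close: fully open they stand 13 mm farther back than shut.
Start: joints at [61.862, 21.807, 74.336, -0, 83.858, -12.336], TCP at [0.15, 0.529, 0.248] pointing down, gripper open.
Joint ranges: [-178.18, 178.18], [-50.72, 133.34], [12.68, 142.11], [-81.47, 261.47], [9.98, 163.14], [-165.26, 165.26]. Speed limits (degrees/s): [136.94, 136.94, 180, 180, 180, 180].

INTERFACE

Orientations are given as a 3x3 rotation matrix whose columns are the frame's x, y, z axes.
In Python, from rig import env gives the robot as it stands. The module is installed in compiled form; this text tells all that it offers.
- The arm moves only by the tool jog_arm, never from a script. Its arguments are lists of equal length, an entry for each row: "hand": the finger opening in m, from 0 to 0.0854; "travel": the shift along the world's x, y, z in m, a list of three; "yaw": the turn about the world's z in rad. A call has exactly 5 rows; each row shifts and turns the commanded pose from where the row before left it; what a row does not reach is not made up. A row lasts 1/8 s, in which the tool goes at most 62.5 mm and 10.7 degrees, less where a joint would pass 70% of its speed; a pose out of reach is approached as far as the arm can. A call is refused whole if a number of a shift passes 0.0625 or a number of a turn 0.188, either way. A call with a gripper value outside its range is refused whole. The fingers move at their own pace and stop on an object; "grip_force" is the grip in N (left out, the last holds). Time passes only in rows, so rows that do not move let the fingers close, or fill a call up. It gives the time, the measured TCP pose, the force, the opening and the grip force at its end, in the units of the state.
- env.observe(): the state, without advancing time (a new reading comes with each control period).
- env.get_image(name): name is "scene" or "top" or "wrist"; returns the picture (480x640x3 uint8, red, green, blue); there is no depth.
- env.calibration(name): a dict with "fx", "fy", "cx", "cy" (pixels), "position" and "rotation" of the camera in the world; the wrist camera has in their place "hand_eye" (4x4, takes a point from camera to tool coordinates, whose origin is the TCP and whose axes are the flange's). Camera axes: x right, y down, z forward; pixel columns grow to the right and rows downward; lengths in m; the calibration is good to about 2 mm. A picture is of the moment at which its call begins: read the wrist's pose just before it. calibration takes no time and is no camera call.
- env.close_job(): hands the job in; it is judged then, once.
The state is a dict: "time_s": time; "q": joint angles; "qvel": joint speeds; "joint_efforts": joint torques, N m; "position": TCP position; "tool_rot": TCP orientation; "ft_force": force on the tool from outside, world axes, zero at the start; "wrist_torque": the same for the moment, N m; "grip_width": finger opening in m; "gripper_force": force on a finger pad.
Only numpy, scipy, OpenCV 4.12 (cv2) and the standard library are available. Lean on these libraries where they do the work, as an engineer would, in place of code of your own. Each camera call takes 0.05 s, during which the arm holds its last target. There are 200 camera calls.

## Working session

There is one attempt and no reset: what is moved stays moved. The work goes in short steps, Python scripts to look and compute and a tool call to move; the robot and the scene stay as the last step left them, time stands still between calls to the robot, and variables do not carry over. Pictures are saved under pics/ and viewed, at most 10 in all, crops included, and the job is handed in when it is done.

Besides the shell and the picture viewer there is one more tool, called after "Emit:" as a command line: name --pt "numbers of a row" for each row, then --argument value for the rest. jog_arm: Moves the arm, as the interface text tells. Its arguments: {"type":"object","properties":{"hand":{"type":"array"},"travel":{"type":"array"},"yaw":{"type":"array"},"grip_force":{"type":"number"}},"required":["hand","travel","yaw"]}

```bash
mkdir -p pics
python3 - <<'E'
from rig import env
import cv2,numpy as np
s=env.observe();print(s['time_s'],s['position'],s['tool_rot'],env.finger_overhang,s['grip_width'])
for n in ("top","scene"):
    im=env.get_image(n);cv2.imwrite(f'pics/{n}0.png',im[:,:,::-1]);c=env.calibration(n);print(n,c)
print(env.calibration('wrist'))
E
```

```text
0.0 [0.14964323 0.52897061 0.24770028] [[-9.62217263e-01  2.72281958e-01 -6.89324643e-04]
 [ 2.72282650e-01  9.62216457e-01 -1.28414917e-03]
 [ 3.13628867e-04 -1.42332164e-03 -9.99998938e-01]] 0.017 0.08566430362178588
top {'fx': 488.38471049662957, 'fy': 488.38471049662957, 'cx': 318.25874682009294, 'cy': 247.48167146139707, 'position': array([0.37779601, 0.10158724, 1.09147071]), 'rotation': array([[ 0.00543662, -0.99183566,  0.1274067 ],
       [-0.99977366, -0.00801185, -0.01970893],
       [ 0.02056878, -0.12727071, -0.99165472]])}
scene {'fx': 442.13932453823503, 'fy': 442.13932453823503, 'cx': 317.1436513087114, 'cy': 240.3209446370564, 'position': array([-0.15254108,  0.60711932,  0.49582879]), 'rotation': array([[-0.62019165, -0.3339855 ,  0.70979997],
       [-0.78443124,  0.27035643, -0.55818906],
       [-0.00547193, -0.90297347, -0.42966146]])}
{'fx': 404.85909152031604, 'fy': 404.85909152031604, 'cx': 315.7643350321913, 'cy': 237.5083190721187, 'hand_eye': array([[ 4.39391681e-04, -9.53373288e-01, -3.01793274e-01,
         7.71655447e-02],
       [ 9.99999881e-01,  3.55300624e-04,  3.33531306e-04,
         2.67340699e-04],
       [-2.10752499e-04, -3.01793385e-01,  9.53373331e-01,
        -1.26368602e-01],
       [ 0.00000000e+00,  0.00000000e+00,  0.00000000e+00,
         1.00000000e+00]])}
```

View pics/top0.png

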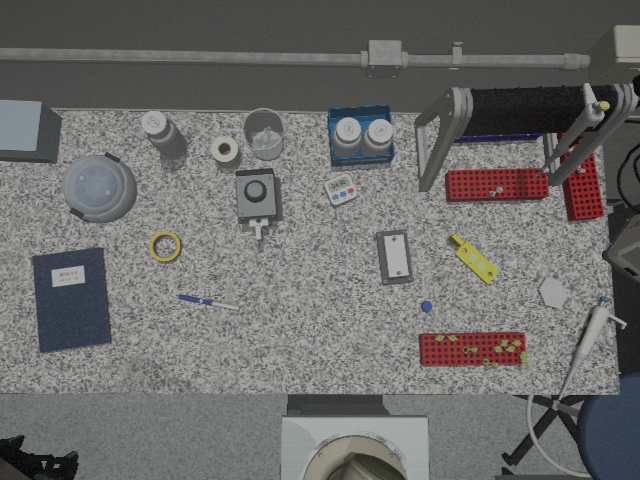

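View pics/scene0.png

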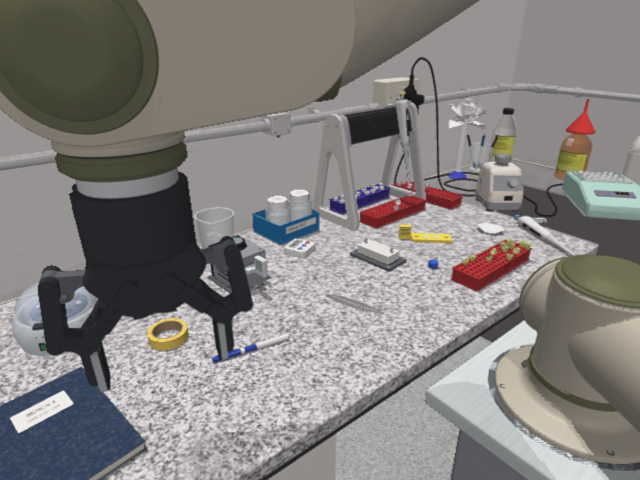

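The top view shows the housing at about (256,195), the tab pointing towards the robot at about (258,230), and the stand at about (395,257). The yellow slider at (475,260) is a decoy. The scene view confirms this layout.

```bash
cat > h.py <<'E'
from rig import env
import cv2,numpy as np
def cam(n,s=None):
    c=env.calibration(n);K=np.array([[c['fx'],0,c['cx']],[0,c['fy'],c['cy']],[0,0,1]])
    if n!='wrist': return K,np.array(c['rotation']),np.array(c['position'])
    s=s or env.observe();H=c['hand_eye'];R=np.array(s['tool_rot'])
    return K,R@H[:3,:3],R@H[:3,3]+np.array(s['position'])
def toplane(C,uv,z):
    K,R,p=C;d=(R@np.linalg.inv(K)@np.array([uv[0],uv[1],1.]));return p+d*(z-p[2])/d[2]
def proj(C,X):
    K,R,p=C;x=K@(R.T@(np.array(X)-p));return x[:2]/x[2]
E
python3 - <<'E'
from h import *
C=cam('top')
for n,uv,z in [('port',(257,190),.091),('hbackL',(236,171),.077),('hbackR',(274,171),.077),('hfL',(238,219),.077),('hfR',(274,217),.077),('tab',(258,230),.084),('st',(395,257),.03),('stfoot a',(377,232),.008),('b',(408,229),.008),('c',(412,279),.008),('d',(383,284),.008),('st1',(390,236),.03),('st2',(400,277),.03)]:
    print(n,toplane(C,uv,z).round(4))
im=cv2.imread('pics/top0.png')
a=cv2.resize(im[160:250,215:300],None,fx=4.5,fy=4.5,interpolation=2);b=cv2.resize(im[220:295,365:425],None,fx=5.4,fy=5.4,interpolation=2)[:405]
cv2.imwrite('pics/crop0.png',np.hstack([a[:405],b]))
E
```

```text
port [0.6265 0.2105 0.091 ]
hbackL [0.671  0.2576 0.077 ]
hbackR [0.6719 0.1768 0.077 ]
hfL [0.5672 0.2506 0.077 ]
hfR [0.5721 0.1751 0.077 ]
tab [0.543  0.2074 0.084 ]
st [ 0.4945 -0.088   0.03  ]
stfoot a [ 0.5532 -0.0521  0.008 ]
b [ 0.5607 -0.1223  0.008 ]
c [ 0.4479 -0.1292  0.008 ]
d [ 0.4364 -0.0643  0.008 ]
st1 [ 0.541  -0.0776  0.03  ]
st2 [ 0.4507 -0.0983  0.03  ]
```

View pics/crop0.png

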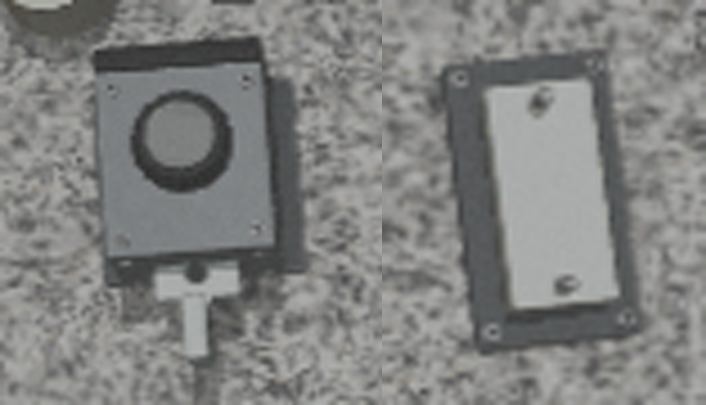

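Run:
```python
from h import *
C=cam('top')
f=lambda p,z:toplane(C,(p[0]/4.5+215-.4,p[1]/4.5+160-.4),z)
P=[f(p,.077) for p in [(97,72),(262,62),(107,257),(275,250)]]
for p in P: print(p.round(4))
x=(P[0]-P[2]+P[1]-P[3]);y=(P[0]-P[1]+P[2]-P[3])
print('yaw',np.degrees(np.arctan2(x[1],x[0])),np.degrees(np.arctan2(-y[0],y[1])))
print('tab',f((197,325),.084))
g=lambda p,z:toplane(C,(p[0]/5.4+365-.4-382/5.4,p[1]/5.4+220-.4),z)
for p in [(542,97),(567,281)]: print(g(p,.044))
q=[g(p,.03) for p in [(485,86),(592,78),(513,308),(619,298)]]
print(sum(q)/4); x=q[0]+q[1]-q[2]-q[3];print(np.degrees(np.arctan2(x[1],x[0])))
s=env.observe()['tool_rot'];print('tool yaw of -x',np.degrees(np.arctan2(-s[1,0],-s[0,0])))
```

```text
[0.6609 0.257  0.077 ]
[0.6666 0.1792 0.077 ]
[0.5721 0.2499 0.077 ]
[0.5761 0.1715 0.077 ]
yaw 4.681244083336825 3.595488599267332
tab [0.5391203  0.20652749 0.084     ]
[ 0.53546405 -0.08441789  0.044     ]
[ 0.46126047 -0.09336396  0.044     ]
[ 0.4986096  -0.09050538  0.03      ]
6.236112052290554
tool yaw of -x -15.800762430428447
```

Emit:
jog_arm --hand '[0.085, 0.085, 0.085, 0.085, 0.085]' --pt "0.038 -0.032 0" --pt "0.038 -0.032 0" --pt "0.038 -0.032 0" --pt "0.038 -0.032 0" --pt "0.038 -0.032 0" --yaw '[0.035, 0.035, 0.035, 0.035, 0.035]'

```text
time_s: 0.72
position: [0.3407, 0.3679, 0.2481]
tool_rot: [[-0.995, 0.099, -0.0], [0.099, 0.995, -0.0], [0.0, -0.0, -1.0]]
ft_force: [0.5, 1.0, -0.5]
grip_width: 0.0851
gripper_force: 0.0
```

Emit:
jog_arm --hand '[0.085, 0.085, 0.085, 0.085, 0.085]' --pt "0.038 -0.032 -0.01" --pt "0.038 -0.032 -0.01" --pt "0.038 -0.032 -0.01" --pt "0.038 -0.032 0" --pt "0.038 -0.032 0" --yaw '[0.035, 0.035, 0.035, 0.035, 0.035]'

```text
time_s: 1.35
position: [0.5308, 0.2079, 0.2179]
tool_rot: [[-0.997, -0.075, -0.001], [-0.075, 0.997, -0.0], [0.001, -0.0, -1.0]]
ft_force: [-0.1, 0.3, 0.8]
grip_width: 0.0852
gripper_force: 0.0
```

Emit:
jog_arm --hand '[0.085, 0.085, 0.085, 0.085, 0.085]' --pt "0 0 0" --pt "0 0 0" --pt "0 0 0" --pt "0 0 0" --pt "0 0 0" --yaw '[0, 0, 0, 0, 0]'

```text
time_s: 1.98
position: [0.5294, 0.2096, 0.2185]
tool_rot: [[-0.997, -0.075, 0.0], [-0.075, 0.997, 0.0], [-0.0, 0.0, -1.0]]
ft_force: [-0.8, 0.6, 0.1]
grip_width: 0.085
gripper_force: 0.0
```

Run:
```python
from h import *
s=env.observe();im=env.get_image('wrist');cv2.imwrite('pics/w1.png',im[:,:,::-1])
print(s['time_s'],s['position'],s['tool_rot'].round(4),s['ft_force'])
```

```text
1.975 [0.52944977 0.20963444 0.21847042] [[-9.972e-01 -7.480e-02  2.000e-04]
 [-7.480e-02  9.972e-01  0.000e+00]
 [-2.000e-04  0.000e+00 -1.000e+00]] [-0.78186411  0.56615544  0.05920855]
```

View pics/w1.png

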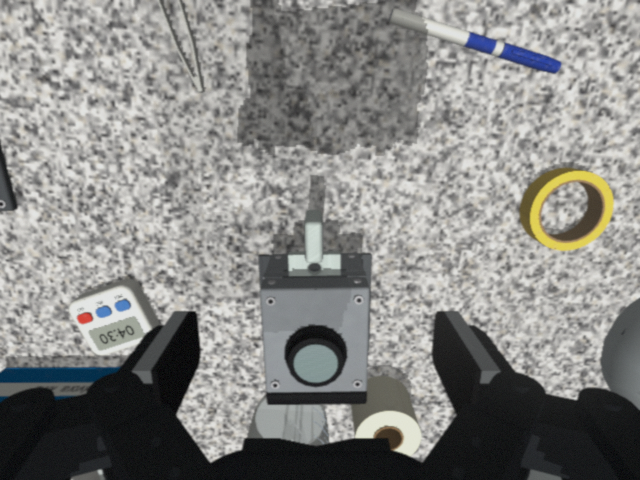

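The wrist view shows the tab's top face at about columns 306–321, rows 222–262. The housing top has its corners near (262,290), (370,289), (268,393) and (367,392). I'll zoom in on these.

Run:
```python
from h import *
im=cv2.imread('pics/w1.png')
cv2.imwrite('pics/w1c.png',cv2.resize(im[200:300,250:380],None,fx=6,fy=6,interpolation=2))
```

```text
(no output)
```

View pics/w1c.png

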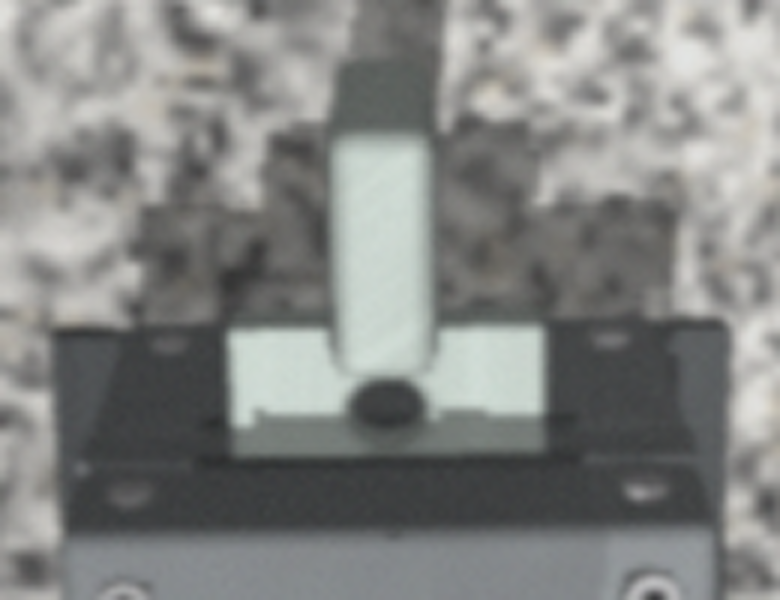

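Run:
```python
from h import *
C=cam('wrist')
f=lambda p,z:toplane(C,(p[0]/6+250-.4,p[1]/6+200-.4),z)
T=[f(p,.084) for p in [(331,137),(434,137),(337,372),(432,372)]]
for p in T: print(p.round(4))
print('tab',sum(T)/4)
Pl=[f(p,.054) for p in [(228,326),(545,322)]];H=[f(p,.077) for p in [(65,530),(722,523)]]
for A in (Pl,H):
    d=A[0]-A[1];print(A[0].round(4),A[1].round(4),np.hypot(*d[:2]),'yaw',np.degrees(np.arctan2(d[0],-d[1])), 'mid',(A[0]+A[1])/2)
print('hole',f((387,403),.054))
B=[toplane(C,p,.077) for p in [(261.2,289.5),(369.8,288),(267.5,392.5),(366.8,391.5)]]
for p in B:print(p.round(4))
for a,b in((0,2),(1,3)):
  d=B[b]-B[a];print(np.degrees(np.arctan2(d[1],d[0])))
s=env.observe()['tool_rot'];print(np.degrees(np.arctan2(-s[1,0],-s[0,0])))
```

```text
[0.525  0.2021 0.084 ]
[0.5242 0.2136 0.084 ]
[0.5529 0.2047 0.084 ]
[0.5521 0.2156 0.084 ]
tab [0.53853924 0.20897628 0.084     ]
[0.5592 0.1905 0.054 ] [0.5557 0.2307 0.054 ] 0.040317143910970285 yaw 5.064349001155447 mid [0.55743315 0.21059473 0.054     ]
[0.5783 0.1734 0.077 ] [0.5715 0.2522 0.077 ] 0.07906235024258157 yaw 4.960543922375179 mid [0.57489788 0.21280523 0.077     ]
hole [0.56818402 0.21145903 0.054     ]
[0.5795 0.174  0.077 ]
[0.5725 0.2522 0.077 ]
[0.6681 0.182  0.077 ]
[0.6613 0.2601 0.077 ]
5.17697891778964
5.0931072148772785
4.279122780588543
```

Emit:
jog_arm --hand '[0.05, 0.04, 0.04, 0.04, 0.04]' --pt "0.009 -0.001 -0.03" --pt "0 0 -0.04" --pt "0 0 -0.04" --pt "0 0 -0.03" --pt "0 0 -0.014" --yaw '[0.013, 0, 0, 0, 0]' --grip_force 25

```text
time_s: 2.65
position: [0.5382, 0.2082, 0.0629]
tool_rot: [[-0.996, -0.087, -0.002], [-0.087, 0.996, -0.0], [0.002, -0.0, -1.0]]
ft_force: [-0.4, 0.9, -0.3]
grip_width: 0.0403
gripper_force: 0.0
```

Emit:
jog_arm --hand '[0.03, 0.026, 0.022, 0.02, 0.018]' --pt "0 0 0" --pt "0 0 0" --pt "0 0 0" --pt "0 0 0" --pt "0 0 0" --yaw '[0, 0, 0, 0, 0]'

```text
time_s: 3.28
position: [0.5388, 0.2082, 0.0646]
tool_rot: [[-0.996, -0.087, 0.0], [-0.087, 0.996, 0.0], [-0.0, 0.0, -1.0]]
ft_force: [-0.1, 0.0, 0.5]
grip_width: 0.0175
gripper_force: 0.0
```

Emit:
jog_arm --hand '[0.015, 0.014, 0.013, 0.012, 0.012]' --pt "0 0 0" --pt "0 0 0" --pt "0 0 0" --pt "0 0 0" --pt "0 0 0" --yaw '[0, 0, 0, 0, 0]' --grip_force 20

```text
time_s: 3.9
position: [0.5388, 0.2082, 0.0643]
tool_rot: [[-0.996, -0.087, 0.0], [-0.087, 0.996, 0.0], [-0.0, 0.0, -1.0]]
ft_force: [0.0, 1.0, 0.4]
grip_width: 0.012
gripper_force: 2.7
```

Emit:
jog_arm --hand '[0.01, 0.008, 0.005, 0.005, 0.005]' --pt "0 0 0" --pt "0 0 0" --pt "0 0 0" --pt "0 0 0" --pt "0 0 0" --yaw '[0, 0, 0, 0, 0]'

```text
time_s: 4.53
position: [0.5388, 0.2082, 0.0643]
tool_rot: [[-0.996, -0.087, 0.0], [-0.087, 0.996, 0.0], [-0.0, 0.0, -1.0]]
ft_force: [0.8, 1.1, 0.2]
grip_width: 0.0118
gripper_force: 21.3
```

Emit:
jog_arm --hand '[0.005, 0.005, 0.005, 0.005, 0.005]' --pt "0 0 0" --pt "0 0 0.0005" --pt "-0.003 -0.0003 0" --pt "-0.004 -0.0003 0" --pt "-0.004 -0.0004 0" --yaw '[0, 0, 0, 0, 0]' --grip_force 60

```text
time_s: 5.15
position: [0.5273, 0.2071, 0.0647]
tool_rot: [[-0.996, -0.087, -0.0], [-0.087, 0.996, -0.0], [0.0, -0.0, -1.0]]
ft_force: [0.5, -0.1, -1.3]
grip_width: 0.0115
gripper_force: 61.3
```

Emit:
jog_arm --hand '[0.005, 0.005, 0.005, 0.005, 0.005]' --pt "-0.007 -0.0006 0" --pt "-0.007 -0.0006 0" --pt "-0.007 -0.0006 0" --pt "-0.007 -0.0006 0" --pt "-0.007 -0.0006 0" --yaw '[0, 0, 0, 0, 0]'

```text
time_s: 5.78
position: [0.4923, 0.2042, 0.0649]
tool_rot: [[-0.996, -0.087, 0.0], [-0.087, 0.996, 0.0], [-0.0, -0.0, -1.0]]
ft_force: [-0.7, -0.0, -1.4]
grip_width: 0.0114
gripper_force: 61.3
```

Emit:
jog_arm --hand '[0.005, 0.005, 0.005, 0.005, 0.005]' --pt "-0.007 -0.0006 0" --pt "-0.007 -0.0006 0" --pt "-0.007 -0.0006 0" --pt "-0.007 -0.0006 0" --pt "-0.007 -0.0006 0" --yaw '[0, 0, 0, 0, 0]'

```text
time_s: 6.4
position: [0.4573, 0.2012, 0.0648]
tool_rot: [[-0.996, -0.087, 0.0], [-0.087, 0.996, 0.0], [-0.0, -0.0, -1.0]]
ft_force: [0.3, -0.4, -1.3]
grip_width: 0.0113
gripper_force: 61.3
```

Emit:
jog_arm --hand '[0.005, 0.005, 0.005, 0.005, 0.005]' --pt "-0.007 -0.0006 0" --pt "-0.007 -0.0006 0" --pt "-0.007 -0.0006 0" --pt "-0.007 -0.0006 0" --pt "0 0 0" --yaw '[0, 0, 0, 0, 0]'

```text
time_s: 7.02
position: [0.4293, 0.1988, 0.0649]
tool_rot: [[-0.996, -0.087, -0.0], [-0.087, 0.996, -0.0], [0.0, -0.0, -1.0]]
ft_force: [0.8, -0.5, -0.3]
grip_width: 0.0113
gripper_force: 61.3
```

Run:
```python
from h import *
im=env.get_image('wrist');cv2.imwrite('pics/w2.png',im[:,:,::-1])
im=env.get_image('scene');cv2.imwrite('pics/s2.png',im[:,:,::-1])
```

```text
(no output)
```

View pics/w2.png

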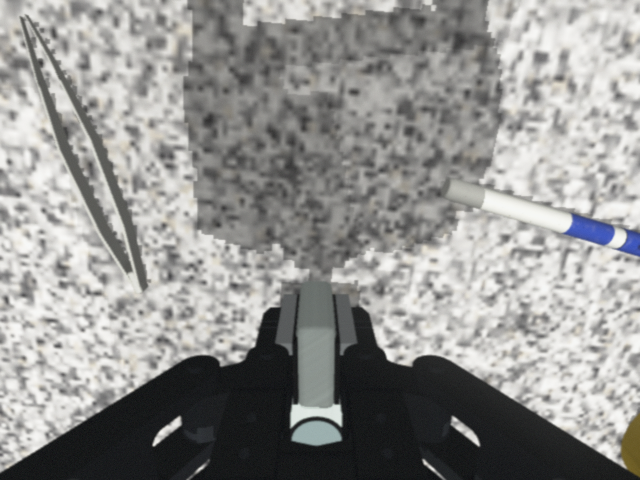

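The slider came straight out with negligible force and now sits square in the grip, with the tab top at columns 297–336, rows 327–404. I'll lift it and move to where the wrist camera can see the stand.

Emit:
jog_arm --hand '[0.005, 0.005, 0.005, 0.005, 0.005]' --pt "0 0 0.015" --pt "0 0 0.03" --pt "0 -0.01 0.035" --pt "0.005 -0.02 0.035" --pt "0.01 -0.03 0.035" --yaw '[0, 0, 0, 0, 0]'

```text
time_s: 7.75
position: [0.4448, 0.1385, 0.2161]
tool_rot: [[-0.996, -0.088, 0.0], [-0.088, 0.996, 0.0], [-0.0, 0.0, -1.0]]
ft_force: [-0.2, 0.0, -1.8]
grip_width: 0.0114
gripper_force: 61.1
```

Emit:
jog_arm --hand '[0.005, 0.005, 0.005, 0.005, 0.005]' --pt "0.015 -0.04 0.005" --pt "0.02 -0.05 0" --pt "0.02 -0.05 0" --pt "0.02 -0.05 0" --pt "0.01 -0.02 0" --yaw '[0.005, 0.005, 0.005, 0.005, 0.0]'

```text
time_s: 8.38
position: [0.5305, -0.0738, 0.2195]
tool_rot: [[-0.995, -0.104, -0.0], [-0.104, 0.995, -0.0], [0.0, -0.0, -1.0]]
ft_force: [0.2, 1.0, -2.2]
grip_width: 0.011
gripper_force: 61.1
```

Emit:
jog_arm --hand '[0.005, 0.005, 0.005, 0.005, 0.005]' --pt "0 0 0" --pt "0 0 0" --pt "0 0 0" --pt "0 0 0" --pt "0 0 0" --yaw '[0, 0, 0, 0, 0]'

```text
time_s: 9.0
position: [0.5297, -0.0708, 0.2199]
tool_rot: [[-0.994, -0.108, 0.0], [-0.108, 0.994, -0.0], [-0.0, -0.0, -1.0]]
ft_force: [0.1, 1.3, -1.6]
grip_width: 0.0112
gripper_force: 61.1
```

Run:
```python
from h import *
s=env.observe();im=env.get_image('wrist');cv2.imwrite('pics/w3.png',im[:,:,::-1])
print(s['position'],proj(cam('wrist'),(.4986,-.09,.03)))
im=env.get_image('top');cv2.imwrite('pics/t3.png',im[:,:,::-1])
```

```text
[ 0.52968206 -0.07079315  0.21992554] [295.26983289 168.74188634]
```

View pics/w3.png

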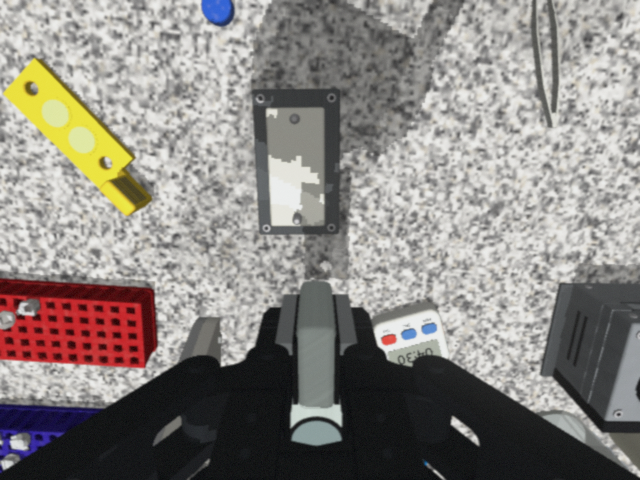

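The stand shows at columns 252–340, rows 90–235, with studs near (294,119) and (297,217). I'll zoom in on it.

Run:
```python
from h import *
im=cv2.imread('pics/w3.png')
a=cv2.resize(im[85:165,245:345],None,fx=4,fy=4,interpolation=2);b=cv2.resize(im[165:245,245:345],None,fx=4,fy=4,interpolation=2)
t=cv2.resize(im[280:430,270:360],None,fx=4,fy=4,interpolation=2)
cv2.imwrite('pics/w3c.png',np.hstack([np.vstack([a,b])[:600],t[:600]]))
```

```text
(no output)
```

View pics/w3c.png

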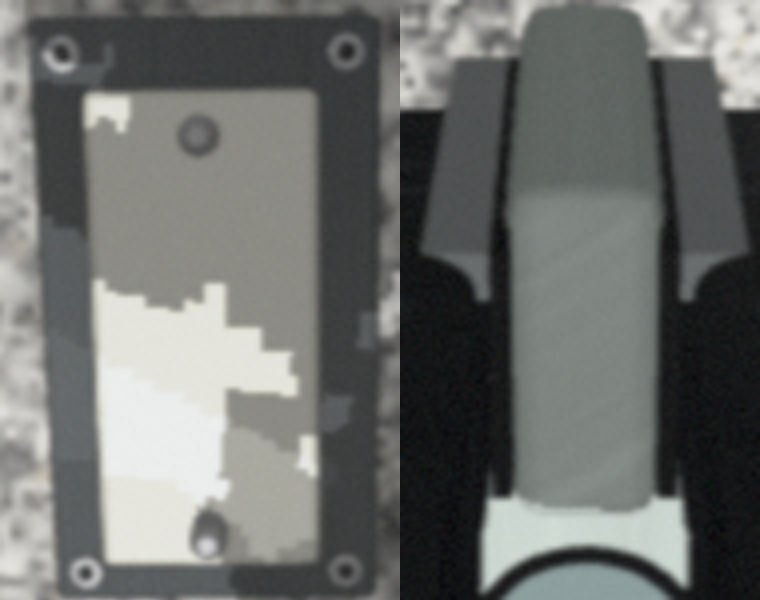

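Run:
```python
from h import *
C=cam('wrist');s=env.observe()
f=lambda p,z:toplane(C,(p[0]/4+245-.4,p[1]/4+85-.4),z)
def rep(n,Q):
    x=Q[2]+Q[3]-Q[0]-Q[1];d=(Q[2]-Q[0])[:2],(Q[1]-Q[0])[:2]
    print(n,(sum(Q)/4).round(4),'yaw',np.degrees(np.arctan2(x[1],x[0])),[np.linalg.norm(v).round(4) for v in d])
rep('bed',[f(p,.03) for p in [(84,90),(317,90),(106,563),(318,563)]])
rep('screws',[f(p,.008) for p in [(62,54),(346,51),(86,572),(345,571)]])
a,b=f((198,133),.044),f((207,545),.044);d=b-a
print('studs',a,b,(a+b)/2,np.linalg.norm(d),np.degrees(np.arctan2(d[1],d[0])))
g=lambda p,z:toplane(C,((p[0]-400)/4+270-.4,p[1]/4+280-.4),z)
zt=s['position'][2]+.0192
T=[g(p,zt) for p in [(512,200),(657,200),(517,506),(652,506)]];rep('tab',T);print('TCP',s['position'])
R=s['tool_rot'];print(R.T@(sum(T)/4-s['position']),np.degrees(np.arctan2(-R[1,0],-R[0,0])))
for t in (cam('top'),):
  pass
```

```text
bed [ 0.4986 -0.0894  0.03  ] yaw 6.745309127282722 [np.float64(0.0914), np.float64(0.0433)]
screws [ 0.4991 -0.0896  0.008 ] yaw 6.664391461147678 [np.float64(0.1065), np.float64(0.0561)]
studs [ 0.46053624 -0.09379656  0.044     ] [ 0.53640613 -0.08507177  0.044     ] [ 0.49847119 -0.08943417  0.044     ] 0.07636990526874332 6.560017286744891
tab [ 0.5293 -0.0708  0.2391] yaw 6.1791213589940845 [np.float64(0.0277), np.float64(0.0108)]
TCP [ 0.52972359 -0.07102527  0.2198775 ]
[ 0.00040706  0.00024645 -0.01920002] 6.155668569996849
```

Emit:
jog_arm --hand '[0.005, 0.005, 0.005, 0.005, 0.005]' --pt "-0.025 -0.0066 -0.01" --pt "-0.03 -0.0066 -0.02" --pt "-0.025 -0.0066 -0.03" --pt "-0.0194 -0.0066 -0.03" --pt "0 0 -0.03" --yaw '[0.009, 0, 0, 0, 0]'

```text
time_s: 9.72
position: [0.4294, -0.0979, 0.0993]
tool_rot: [[-0.993, -0.115, 0.0], [-0.115, 0.993, -0.0], [-0.0, -0.0, -1.0]]
ft_force: [0.8, -1.5, -1.4]
grip_width: 0.0113
gripper_force: 61.1
```

Emit:
jog_arm --hand '[0.005, 0.005, 0.005, 0.005, 0.005]' --pt "0 0 -0.02" --pt "0 0 -0.01" --pt "0 0 0" --pt "0 0 0" --pt "0 0 0" --yaw '[0, 0, 0, 0, 0]'

```text
time_s: 10.35
position: [0.4307, -0.0977, 0.0704]
tool_rot: [[-0.993, -0.116, 0.001], [-0.116, 0.993, -0.001], [-0.001, -0.001, -1.0]]
ft_force: [0.0, -0.2, -1.2]
grip_width: 0.0111
gripper_force: 61.1
```

Run:
```python
from h import *
s=env.observe();R=s['tool_rot'];p=s['position']
yaw=np.degrees(np.arctan2(-R[1,0],-R[0,0]));print(s['time_s'],p,yaw,s['ft_force'],s['wrist_torque'])
c=cam('top');im=env.get_image('top');im2=env.get_image('scene')
# expected plate hole positions
u=np.array([np.cos(np.radians(yaw)),np.sin(np.radians(yaw)),0]);ctr=p+u*.0687;print('ctr',ctr)
cv2.imwrite('pics/m.png',np.hstack([cv2.resize(im[215:300,360:435],None,fx=5,fy=5,interpolation=2)[:,:,::-1],cv2.resize(im2[210:295,330:415],None,fx=5,fy=5,interpolation=2)[:,:,::-1]]))
cs=cam('scene');print('scene bed',proj(cs,(.4985,-.0894,.03)))
```

```text
10.35 [ 0.43067567 -0.09771903  0.07042326] 6.663795055712728 [ 0.04040995 -0.24569136 -1.19096807] [-0.04361573  0.06130898  0.01156008]
ctr [ 0.49891155 -0.08974687  0.07042326]
scene bed [378.20336637 246.58224943]
```

View pics/m.png

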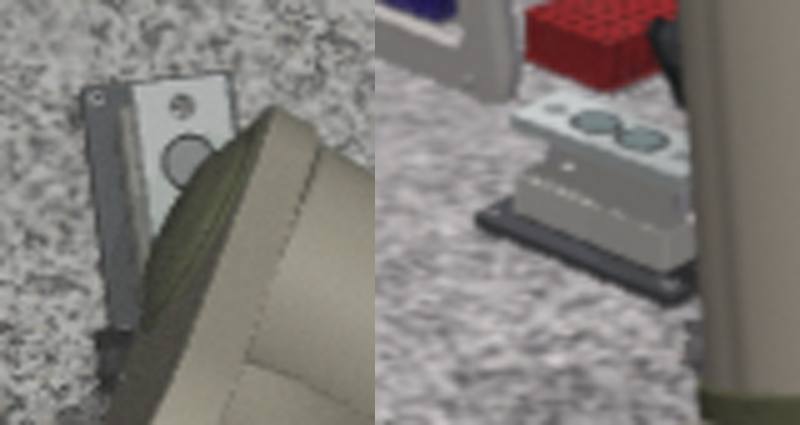

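The plate is level over the stand, and the top view shows the far hole at about crop (182,105) with the stud visible inside it.

Run:
```python
from h import *
print(toplane(cam('top'),(182/5+360-.4,105/5+215-.4),.0596))
```

```text
[ 0.5374039  -0.08551847  0.0596    ]
```

Emit:
jog_arm --hand '[0.005, 0.005, 0.005, 0.005, 0.005]' --pt "-0.0004 0.0003 0" --pt "0 0 -0.002" --pt "0 0 -0.002" --pt "0 0 -0.001" --pt "0 0 0" --yaw '[0, 0, 0, 0, 0]'

```text
time_s: 11.08
position: [0.4299, -0.0973, 0.0647]
tool_rot: [[-0.993, -0.116, -0.0], [-0.116, 0.993, 0.0], [0.0, 0.0, -1.0]]
ft_force: [-0.4, -0.2, -2.1]
grip_width: 0.0111
gripper_force: 61.1
```

Emit:
jog_arm --hand '[0.005, 0.005, 0.005, 0.005, 0.005]' --pt "0.0003 0 -0.001" --pt "0 0 -0.001" --pt "0 0 -0.001" --pt "0 0 -0.001" --pt "0 0 0" --yaw '[0, 0, 0, 0, 0]'

```text
time_s: 11.7
position: [0.4302, -0.0973, 0.0607]
tool_rot: [[-0.993, -0.116, -0.0], [-0.116, 0.993, 0.0], [0.0, 0.0, -1.0]]
ft_force: [0.0, -0.6, -1.7]
grip_width: 0.0112
gripper_force: 61.1
```

Emit:
jog_arm --hand '[0.005, 0.005, 0.005, 0.005, 0.005]' --pt "0 0 -0.001" --pt "0 0 -0.001" --pt "0 0 -0.001" --pt "0 0 0" --pt "0 0 0" --yaw '[0, 0, 0, 0, 0]'

```text
time_s: 12.32
position: [0.4303, -0.0973, 0.0578]
tool_rot: [[-0.993, -0.116, 0.0], [-0.116, 0.993, -0.0], [-0.0, -0.0, -1.0]]
ft_force: [-0.4, 0.2, -1.3]
grip_width: 0.0114
gripper_force: 61.1
```

There's no contact force 5 mm below the stud tops, so both studs are in the holes. I'll keep lowering.

Emit:
jog_arm --hand '[0.005, 0.005, 0.005, 0.005, 0.005]' --pt "0 0 -0.0015" --pt "0 0 -0.0015" --pt "0 0 -0.0015" --pt "0 0 -0.001" --pt "0 0 0" --yaw '[0, 0, 0, 0, 0]'

```text
time_s: 12.95
position: [0.4302, -0.0973, 0.0522]
tool_rot: [[-0.993, -0.116, -0.0], [-0.116, 0.993, 0.0], [0.0, 0.0, -1.0]]
ft_force: [-0.6, -0.9, -1.6]
grip_width: 0.0112
gripper_force: 61.1
```

Emit:
jog_arm --hand '[0.005, 0.005, 0.005, 0.005, 0.005]' --pt "0 0 -0.001" --pt "0 0 -0.001" --pt "0 0 -0.0005" --pt "0 0 -0.0005" --pt "0 0 0" --yaw '[0, 0, 0, 0, 0]'

```text
time_s: 13.58
position: [0.4303, -0.0973, 0.0494]
tool_rot: [[-0.993, -0.116, 0.0], [-0.116, 0.993, -0.0], [-0.0, -0.0, -1.0]]
ft_force: [-0.6, 0.1, 0.1]
grip_width: 0.0115
gripper_force: 61.5
```

Emit:
jog_arm --hand '[0.005, 0.005, 0.005, 0.005, 0.005]' --pt "0 0 -0.0004" --pt "0 0 0" --pt "0 0 0" --pt "0 0 0" --pt "0 0 0" --yaw '[0, 0, 0, 0, 0]'

```text
time_s: 14.2
position: [0.4302, -0.0973, 0.0493]
tool_rot: [[-0.993, -0.116, 0.0], [-0.116, 0.993, -0.0], [-0.0, -0.0, -1.0]]
ft_force: [-2.8, 0.4, 6.4]
grip_width: 0.011
gripper_force: 62.5
```

It's seated, with 6 N on the wrist. Now a gentle release.

Emit:
jog_arm --hand '[0.01, 0.012, 0.014, 0.018, 0.025]' --pt "0 0 0.0003" --pt "0 0 0" --pt "0 0 0" --pt "0 0 0" --pt "0 0 0" --yaw '[0, 0, 0, 0, 0]' --grip_force 20

```text
time_s: 14.82
position: [0.4303, -0.0973, 0.0492]
tool_rot: [[-0.993, -0.116, -0.0], [-0.116, 0.993, 0.0], [0.0, 0.0, -1.0]]
ft_force: [-0.7, -0.8, -0.4]
grip_width: 0.0253
gripper_force: 0.0
```

Emit:
jog_arm --hand '[0.035, 0.04, 0.04, 0.04, 0.04]' --pt "0 0 0" --pt "0 0 0" --pt "0 0 0" --pt "0 0 0.01" --pt "0 0 0.02" --yaw '[0, 0, 0, 0, 0]'

```text
time_s: 15.45
position: [0.43, -0.0972, 0.0797]
tool_rot: [[-0.993, -0.116, -0.001], [-0.116, 0.993, 0.001], [0.001, 0.001, -1.0]]
ft_force: [0.6, 1.1, 0.5]
grip_width: 0.0402
gripper_force: 0.0
```

Emit:
jog_arm --hand '[0.04, 0.04, 0.04, 0.04, 0.04]' --pt "0 0 0.04" --pt "0 0 0.04" --pt "0.02 0 0.04" --pt "0.03 0 0.02" --pt "0.03 0 0" --yaw '[0, 0, 0, 0, 0]'

```text
time_s: 16.08
position: [0.5115, -0.0974, 0.2219]
tool_rot: [[-0.993, -0.116, 0.004], [-0.116, 0.993, -0.002], [-0.004, -0.002, -1.0]]
ft_force: [-0.4, -0.8, -0.3]
grip_width: 0.0398
gripper_force: 0.0
```

Emit:
jog_arm --hand '[0.04, 0.04, 0.04, 0.04, 0.04]' --pt "0 0 0" --pt "0 0 0" --pt "0 0 0" --pt "0 0 0" --pt "0 0 0" --yaw '[0, 0, 0, 0, 0]'

```text
time_s: 16.7
position: [0.51, -0.0973, 0.2193]
tool_rot: [[-0.993, -0.116, 0.0], [-0.116, 0.993, -0.0], [-0.0, -0.0, -1.0]]
ft_force: [0.4, -0.2, -0.5]
grip_width: 0.0402
gripper_force: 0.0
```

Run:
```python
from h import *
print(env.observe()['position'])
cv2.imwrite('pics/w5.png',env.get_image('wrist')[:,:,::-1])
```

```text
[ 0.51004674 -0.09733042  0.21932059]
```

View pics/w5.png

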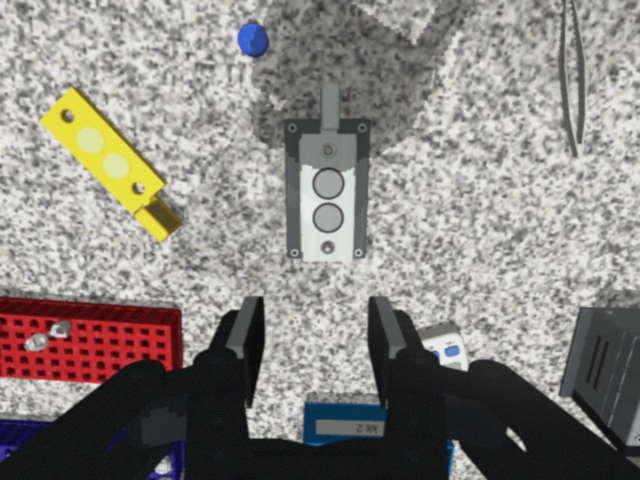

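The slider lies flat on the stand, with a stud showing in both holes, at (328,150) and (328,247). The bystanders look untouched, so I'm handing the job in.

```bash
python3 -c "
from rig import env
print(env.close_job())"
```

```text
the job is handed in; nothing more can be done
None
```

The slider came out of the slot without binding, was lowered over both studs while still held, then released, and the job is handed in; the last picture shows it flat on the stand with a stud in each hole, but the hand-in returned no verdict.

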